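Open the blue-lidded recorder's paper bay

TASK

Two portable recorders wait on the service bench. Press the yellow release button of the one with the blue lid so that its paper-bay lid springs fully open, then take the arm away. Leave the green-lidded recorder shut.

Things in the scene. Friction and masses are not known exactly. Their poses are not given: they have to be found in the camera images.
- blue_button_top (a point): centre of the top of the round yellow release button, 30 mm across, on the front console of the blue-lidded recorder (a fixed white box, 60 mm high; its green-lidded twin has a yellow button too). Top 86 mm above the table, 14 mm above its black collar, clear above; moves with the button. z up; x level, towards the lid, whose front edge is 66 mm off (steel catch and lip from 48 mm).
- blue_button (a joint): how far the blue-lidded recorder's release button is pressed straight down, m: 0 up, 0.010 at its stop. The lid lets go at about 4 mm. Spring: about 2 N to start, 3.5 N at 4 mm, 6 N at the stop; it springs back when let go.
- blue_lid (a joint): angle of the blue lid, rad: 0 shut and latched, 1.75 wide open at its stop. Lid 142 mm long, 168 wide, 12 thick, top level with the console, hinged along the recorder's far edge, 208 mm behind the button centre. Once let go, its spring swings it up, front edge first and away from the button, to the stop in about 2 s and keeps it there.
- green_lid (a joint): angle of the other recorder's green lid in rad: 0 shut and latched, 1.75 wide open; it has its own yellow release button and is to stay shut.

How it is judged:
On the way:
1. the blue-lidded recorder's release button is pressed (value of joint blue_button above 0.003 m).
At the end, for the whole second after the job is handed in: the blue lid stands open at its stop (more than 1.55 rad) and at rest, its release button has sprung back up (within 2 mm) and the green lid is still shut (under 0.05 rad) (value of joint blue_lid above 1.55 rad and velocity of joint blue_lid between -0.1 and 0.1 rad/s and value of joint blue_button below 0.002 m and value of joint green_lid below 0.05 rad); the robot touches nothing.
It fails at once if the green-lidded recorder is opened (value of joint green_lid above 0.1 rad).
It also fails if it takes over 32 s, if anything falls off the work surface, if the arm or the gripper's body presses on something with over 40 N, if the wrist force passes 120 N, or if a joint passes its speed limit or range.

ROBOT

A 6-joint arm with a two-finger parallel gripper is mounted at the origin on the work surface. World frame = base frame: x ahead of the robot, y to its left, z up, the work surface at z = 0. Lengths are in m, angles in rad, forces in N, time in s.
With the tool pointing down it reaches from about 0.375 to 0.975 m from the base axis. Payload 3.8 kg.
Tool frame: the origin (TCP) lies at the very end of the fingers, on their centre line; the grasp point (between the pads) lies 19 mm behind it; z points along the fingers, y is the direction in which the jaws open and shut (so a half turn about z gives the same grasp; the last joint's range is limited). The gripper opens to 85 mm and grips with 20 to 120 N. Pads are 22 mm wide; open, the fingers measure 114 mm over their backs; the gripper's body (76 mm by 85 mm) begins 54 mm behind the grasp point. The pads swing forward as they close: fully open they stand 13 mm farther back than shut.
Start: joints at [-1.248, 0.264, 1.604, -0, 1.274, -0.037], TCP at [0.238, -0.632, 0.231] pointing down, gripper open.
Joint ranges: [-2.63, 2.63], [-0.94, 2.18], [0.31, 2.57], [-1.31, 4.45], [0, 2.66], [-2.55, 2.55]. Speed limits (rad/s): [2.57, 2.57, 3.14, 3.14, 3.14, 3.14].

INTERFACE

Orientations are given as a rotation vector (axis times angle).
In Python, from workcell import status, read_camera, camera_info, order gives the robot as it stands.
- The arm moves only by the tool move_arm, never from a script. Its argument "deltas" is a list of rows, each a list of 3 entries, a list of its own where there are three numbers: the turn, a rotation vector about the world's x, y, z as a fraction of full scale, then the shift along the world's x, y, z as a fraction of full scale, then the closure, from -1 (fully open) to 1 (shut), so that 0 is half open. A call has 1 to 20 rows; each row is the pose to reach, as a shift and turn from the pose commanded when the call began; what a row does not reach only later rows make up. Full scale, the value 1, is 0.1 m for a shift and pi/2 rad for a turn. A row lasts 1/8 s, in which the tool goes at most 62.5 mm and 10.7 degrees, less where a joint would pass 70% of its speed; a pose out of reach is approached as far as the arm can. A call with a number of a shift or a turn outside -1 to 1 is refused whole. A call with a gripper value outside its range is refused whole. The fingers move at their own pace and stop on an object; "grip_force" is the grip in N (left out, the last holds). Time passes only in rows, so rows that repeat a pose let the fingers close. It gives the time, the measured TCP pose, the force and the opening at its end, in the units of the state.
- status.read_state(): the state, without advancing time (a new reading comes with each control period).
- read_camera(name): name is "scene" or "side" or "wrist"; returns (picture, depth): 384x512x3 uint8, red, green, blue; 384x512 float32, m along the optical axis (not along the pixel's ray), 0 where there is no reading.
- camera_info(name): a dict with "K" (3x3 intrinsics, pixels), "R" (3x3) and "t" (3): a world point X has camera coordinates R X + t. Camera axes: x right, y down, z forward; pixel columns grow to the right and rows downward; lengths in m; the calibration is good to about 2 mm. A picture is of the moment at which its call begins: read the wrist's pose just before it. camera_info takes no time and is no camera call; for the wrist camera it gives the pose at the moment of the call.
- order.finish_job(): hands the job in, once; it reports no verdict.
The state is a dict: "time": time; "q": joint angles; "joint_vel": joint speeds; "joint_torque": joint torques, N m; "tool_pos": TCP position; "tcp_rot": TCP orientation; "wrist_force": force on the tool from outside, world axes, zero at the start; "torque": the same for the moment, N m; "width": opening from 0.0 (shut) to 1.0 (fully open).
Only numpy, scipy, OpenCV 4.12 (cv2) and the standard library are available. Lean on these libraries where they do the work, as an engineer would, in place of code of your own. Each camera call takes 0.05 s, during which the arm holds its last target. There are 200 camera calls.

## Working session

There is one attempt and no reset: what is moved stays moved. The work goes in short steps, Python scripts to look and compute and a tool call to move; the robot and the scene stay as the last step left them, time stands still between calls to the robot, and variables do not carry over. Pictures are saved under pics/ and viewed, about 8 in all and at most 12, crops included, and the job is handed in when it is done.

Besides the shell and the picture viewer there is one more tool, called after "Emit:" by a JSON object that holds its "op" and its "data", one argument or row to a line. move_arm: Moves the arm, as the interface text tells. Its arguments: {"type":"object","properties":{"deltas":{"type":"array","items":{"type":"array"}},"grip_force":{"type":"number"}},"required":["deltas"]}

```bash
mkdir -p pics; cat > h.py <<'E'
import numpy as np, cv2
from workcell import status, read_camera, camera_info, order
def snap(n,f):
    i=camera_info(n); p,d=read_camera(n)
    cv2.imwrite(f'pics/{f}.png',p[:,:,::-1]); np.savez(f'pics/{f}.npz',p=p,d=d,K=i['K'],R=i['R'],t=i['t'])
def world(f,u,v):
    z=np.load(f'pics/{f}.npz'); d=z['d'][int(v),int(u)]
    return z['R'].T@(np.linalg.inv(z['K'])@[u,v,1]*d-z['t'])
E
python3 - <<'E'
from h import *
snap('scene','s1'); snap('side','d1')
a=cv2.imread('pics/s1.png');b=cv2.imread('pics/d1.png')
cv2.imwrite('pics/both.png',cv2.resize(np.hstack([a,b]),(800,300)))
for f in('s1','d1'):
    z=np.load(f'pics/{f}.npz'); h=cv2.cvtColor(z['p'],cv2.COLOR_RGB2HSV)
    for nm,lo,hi in(('yel',20,35),('blue',95,130),('green',40,85)):
        m=cv2.inRange(h,(lo,110,70),(hi,255,255)); n,l,s,c=cv2.connectedComponentsWithStats(m)
        for k in range(1,n):
            if s[k,4]>40:
                vs,us=np.where(l==k); W=np.array([world(f,u,v) for u,v in zip(us,vs) if z['d'][v,u]>0])
                print(f,nm,s[k],c[k].round(),np.median(W,0).round(3),W[:,2].max().round(3), W[W[:,2]>W[:,2].max()-.006].mean(0).round(4))
E
```

```text
s1 yel [260 119  12  11 102] [265. 124.] [ 0.506 -0.224  0.086] 0.093 [ 0.5042 -0.2271  0.0883]
s1 yel [353 262  15  15 179] [360. 269.] [0.539 0.235 0.086] 0.09 [0.5366 0.2339 0.0869]
s1 blue [   0    0  174   77 6726] [62. 25.] [ 0.903 -1.889 -0.445] 0.116 [ 0.7795 -0.7843  0.112 ]
s1 blue [ 185  114   65   56 1420] [216. 143.] [ 0.648 -0.241  0.061] 0.067 [ 0.6374 -0.2522  0.0625]
s1 green [ 258  262  104  104 3051] [309. 315.] [0.684 0.265 0.061] 0.067 [0.6684 0.2545 0.0622]
d1 yel [156 148  13  11 108] [162. 153.] [0.534 0.227 0.085] 0.089 [0.5357 0.2305 0.0862]
d1 yel [264 279  14  14 168] [270. 286.] [ 0.503 -0.229  0.086] 0.089 [ 0.5037 -0.2291  0.0863]
d1 blue [  0 113  56  38 117] [ 27. 132.] [0.29  0.641 0.019] 0.024 [0.2949 0.6428 0.0199]
d1 blue [ 279  222   98   91 2679] [327. 268.] [ 0.625 -0.278  0.061] 0.065 [ 0.6318 -0.2681  0.0611]
d1 green [ 165  109   75   52 1096] [202. 135.] [0.66  0.231 0.061] 0.065 [0.6669 0.2412 0.061 ]
```

View pics/both.png

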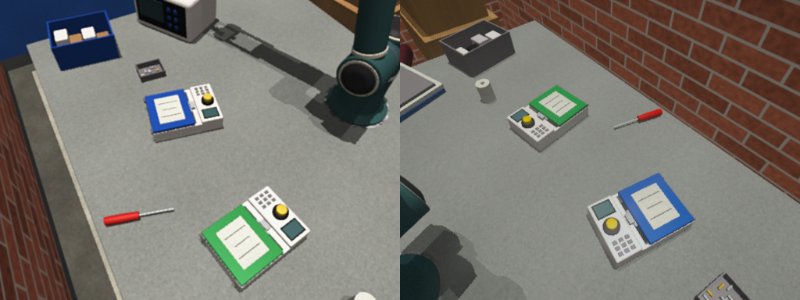

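The blue recorder is at the scene picture's upper left centre (yellow button at full-res (265,124) in scene, (270,286) in side). Its button top is at about (0.504, -0.228, 0.086), with the two views agreeing to 2 mm. The green twin is about 0.46 m away, at y = +0.23. I'll approach high with the gripper shut.

Emit:
{"op": "move_arm", "data": {
  "deltas": [
    [[0, 0, 0], [0.33, 0.5, 0], 1],
    [[0, 0, 0], [0.66, 1, 0], 1],
    [[0, 0, 0], [0.66, 1, 0], 1]
  ]
}}

```text
time: 0.48
tool_pos: [0.3054, -0.5283, 0.2306]
tcp_rot: [-3.087, -0.568, -0.0]
wrist_force: [0.2, -0.3, -0.2]
width: 0.379
```

Emit:
{"op": "move_arm", "data": {
  "deltas": [
    [[0, 0, 0], [0.33, 0.5, 0], 1],
    [[0, 0, 0], [0.66, 1, 0], 1],
    [[0, 0, 0], [0.66, 1, 0], 1]
  ]
}}

```text
time: 0.85
tool_pos: [0.371, -0.4295, 0.231]
tcp_rot: [-3.089, -0.568, -0.0]
wrist_force: [0.0, -0.5, -0.2]
width: -0.001
```

Emit:
{"op": "move_arm", "data": {
  "deltas": [
    [[0, 0, 0], [0.33, 0.5, 0], 1],
    [[0, 0, 0], [0.66, 1, 0], 1],
    [[0, 0, 0], [0.66, 1, 0], 1]
  ]
}}

```text
time: 1.23
tool_pos: [0.4369, -0.3304, 0.2312]
tcp_rot: [-3.09, -0.568, -0.0]
wrist_force: [-0.2, -0.2, 0.8]
width: 0.003
```

Emit:
{"op": "move_arm", "data": {
  "deltas": [
    [[0, 0, 0], [0.33, 0.5, 0], 1],
    [[0, 0, 0], [0.66, 1, -0.3], 1],
    [[0, 0, 0], [0.66, 1, -0.6], 1],
    [[0, 0, 0], [0.66, 1, -0.6], 1],
    [[0, 0, 0], [0.66, 1, -0.6], 1]
  ]
}}

```text
time: 1.85
tool_pos: [0.5016, -0.2338, 0.1721]
tcp_rot: [3.09, 0.559, 0.0]
wrist_force: [0.0, -0.7, -0.1]
width: -0.001
```

```bash
python3 - <<'E'
from h import *
s=status.read_state(); print(s['time'],s['tool_pos'],s['tcp_rot'],s['width'],s['wrist_force'])
snap('wrist','w1'); snap('side','d2')
a=cv2.imread('pics/w1.png');b=cv2.imread('pics/d2.png')[150:342,160:416]
cv2.imwrite('pics/b2.png',cv2.resize(np.hstack([a,cv2.resize(b,(512,384))]),(800,300)))
z=np.load('pics/w1.npz'); h=cv2.cvtColor(z['p'],cv2.COLOR_RGB2HSV)
m=cv2.inRange(h,(20,110,70),(35,255,255)); n,l,st,c=cv2.connectedComponentsWithStats(m)
for k in range(1,n):
    if st[k,4]>100:
        vs,us=np.where(l==k); W=np.array([world('w1',u,v) for u,v in zip(us,vs)]); T=W[abs(W[:,2]-.086)<.004]
        print(st[k],len(T),T.mean(0),T.min(0),T.max(0))
E
```

```text
1.85 [ 0.50161314 -0.23378771  0.17209127] [3.09033810e+00 5.59208945e-01 4.33281976e-04] -0.0007441994308282141 [ 0.02823688 -0.74973815 -0.14846677]
[ 235  163   37   40 1159] 1029 [ 0.50711148 -0.2281052   0.08500753] [ 0.49222042 -0.24297087  0.08202076] [ 0.521078   -0.21390431  0.0873917 ]
```

View pics/b2.png

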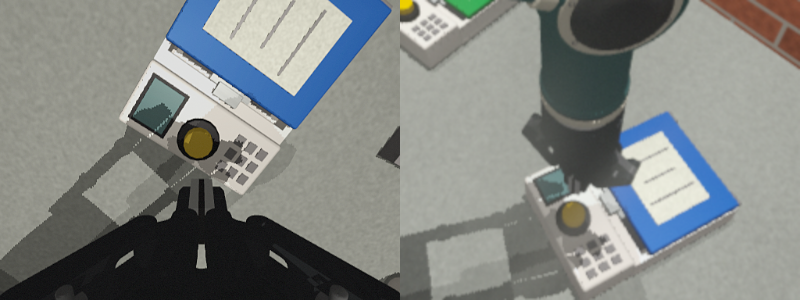

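The wrist view shows the blue recorder's button at about (198,140) of the composite, with nothing above it, and the shut fingers just in front. Its centre is (0.507, -0.228), top 0.086. I'll line up and descend, stopping just above it.

Emit:
{"op": "move_arm", "data": {
  "deltas": [
    [[0, 0, 0], [0.05, 0.055, -0.2], 1],
    [[0, 0, 0], [0.05, 0.055, -0.5], 1],
    [[0, 0, 0], [0.05, 0.055, -0.75], 1],
    [[0, 0, 0], [0.05, 0.055, -0.8], 1],
    [[0, 0, 0], [0.05, 0.055, -0.8], 1]
  ]
}}

```text
time: 2.58
tool_pos: [0.5066, -0.2262, 0.0911]
tcp_rot: [-3.091, -0.562, 0.001]
wrist_force: [0.5, 0.1, -0.4]
width: -0.001
```

Emit:
{"op": "move_arm", "data": {
  "deltas": [
    [[0, 0, 0], [0, 0, -0.04], 1],
    [[0, 0, 0], [0, 0, -0.07], 1],
    [[0, 0, 0], [0, 0, -0.1], 1],
    [[0, 0, 0], [0, 0, -0.12], 1],
    [[0, 0, 0], [0, 0, -0.12], 1]
  ]
}}

```text
time: 3.2
tool_pos: [0.5075, -0.2267, 0.08]
tcp_rot: [3.09, 0.562, 0.003]
wrist_force: [1.6, -0.5, 4.0]
width: 0.001
```

4 N means about 5 mm of travel. I'll press slightly deeper to be sure, then lift straight up and back from the lid.

Emit:
{"op": "move_arm", "data": {
  "deltas": [
    [[0, 0, 0], [0, 0, -0.02], 1],
    [[0, 0, 0], [0, 0, -0.02], 1],
    [[0, 0, 0], [0, 0, -0.02], 1]
  ]
}}

```text
time: 3.58
tool_pos: [0.5075, -0.2267, 0.0778]
tcp_rot: [3.09, 0.562, 0.002]
wrist_force: [1.3, 0.6, 6.4]
width: 0.001
```

Emit:
{"op": "move_arm", "data": {
  "deltas": [
    [[0, 0, 0], [0, 0, 0.2], 1],
    [[0, 0, 0], [-0.1, 0, 0.5], 1],
    [[0, 0, 0], [-0.4, -0.4, 0.8], 1],
    [[0, 0, 0], [-0.6, -0.8, 1], 1],
    [[0, 0, 0], [-0.6, -0.8, 1], 1]
  ]
}}

```text
time: 4.2
tool_pos: [0.4456, -0.3086, 0.1783]
tcp_rot: [3.09, 0.556, 0.001]
wrist_force: [1.1, 0.1, 0.0]
width: -0.001
```

Emit:
{"op": "move_arm", "data": {
  "deltas": [
    [[0, 0, 0], [-0.3, -0.5, 0.3], 1],
    [[0, 0, 0], [-0.6, -1, 0.5], 1],
    [[0, 0, 0], [-0.6, -1, 0.5], 1],
    [[0, 0, 0], [-0.6, -1, 0.5], 1],
    [[0, 0, 0], [-0.6, -1, 0.5], 1],
    [[0, 0, 0], [-0.6, -1, 0.5], 1],
    [[0, 0, 0], [-0.6, -1, 0.5], 1],
    [[0, 0, 0], [-0.6, -1, 0.5], 1],
    [[0, 0, 0], [-0.6, -1, 0.5], 1],
    [[0, 0, 0], [-0.6, -1, 0.5], 1],
    [[0, 0, 0], [-0.6, -1, 0.5], 1],
    [[0, 0, 0], [-0.6, -1, 0.5], 1],
    [[0, 0, 0], [-0.6, -1, 0.5], 1],
    [[0, 0, 0], [-0.6, -1, 0.5], 1],
    [[0, 0, 0], [-0.6, -1, 0.5], 1],
    [[0, 0, 0], [-0.6, -1, 0.5], 1],
    [[0, 0, 0], [-0.6, -1, 0.5], 1],
    [[0, 0, 0], [-0.6, -1, 0.5], 1]
  ]
}}

```text
time: 6.45
tool_pos: [0.3866, -0.4063, 0.2273]
tcp_rot: [-3.091, -0.562, 0.0]
wrist_force: [1.1, 0.3, -0.2]
width: -0.004
```

```bash
python3 - <<'E'
from h import *
s=status.read_state(); print(s['time'],s['tool_pos'],s['wrist_force'])
snap('side','d3'); snap('scene','s3')
a=cv2.imread('pics/s3.png');b=cv2.imread('pics/d3.png')
cv2.imwrite('pics/b3.png',cv2.resize(np.hstack([a,b]),(800,300)))
for f in('s3','d3'):
    z=np.load(f'pics/{f}.npz'); h=cv2.cvtColor(z['p'],cv2.COLOR_RGB2HSV)
    m=cv2.inRange(h,(20,110,70),(35,255,255)); n,l,st,c=cv2.connectedComponentsWithStats(m)
    for k in range(1,n):
        if st[k,4]>40: 
            vs,us=np.where(l==k); print(f,c[k].round(),np.median([world(f,u,v) for u,v in zip(us,vs)],0).round(4))
    m=cv2.inRange(h,(95,110,40),(130,255,255)); vs,us=np.where(m)
    W=np.array([world(f,u,v) for u,v in zip(us,vs)]); k=(abs(W[:,0]-.65)<.2)&(abs(W[:,1]+.25)<.17)&(W[:,2]>.03); W=W[k]
    if len(W)>50:
        n_=np.linalg.svd(W-np.median(W,0),full_matrices=False)[2][2]; print(f,len(W),W[:,2].max(),'normal',n_)
E
```

```text
6.45 [ 0.3866465  -0.4062835   0.22727041] [ 1.06718341  0.26394336 -0.17603734]
s3 [265. 124.] [ 0.5059 -0.2242  0.0865]
s3 [360. 269.] [0.5384 0.2355 0.0863]
s3 678 0.19818983503047277 normal [ 0.95270042 -0.23207769 -0.1962189 ]
d3 [271. 286.] [ 0.5033 -0.2296  0.0863]Traceback (most recent call last):
  File "<stdin>", line 13, in <module>
IndexError: too many indices for array: array is 1-dimensional, but 2 were indexed
```

View pics/b3.png

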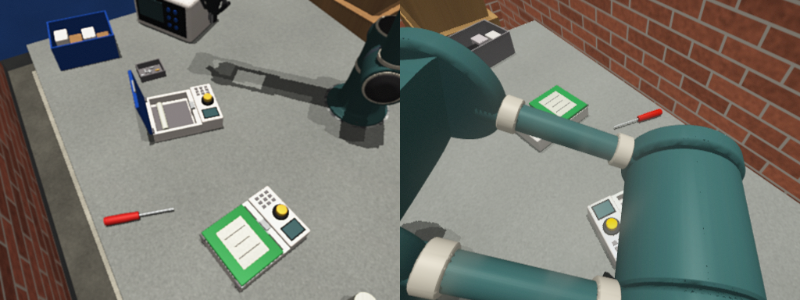

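The scene picture shows the blue lid upright at (138,105) of the composite and the green one still shut. The lid normal gives about 101° (1.77 rad), so it's at its stop. Both button tops are at 86 mm and the arm is clear.

```bash
python3 -c "
from workcell import order; print(order.finish_job())"
```

```text
the job is handed in; nothing more can be done
None
```

The blue-lidded recorder is open: I pressed its yellow button with the shut fingers, lifted clear, moved the arm away and handed the job in at about 6.5 s.

- **Press:** the button went down about 8 mm. The wrist force was about 6.4 N, which fits the spring figures given.
- **Blue lid:** a plane fit in the scene camera puts it at about 1.77 rad, at its stop. I took that one reading about 2.5 s after the lift and did not measure its speed separately.
- **Buttons:** the blue button has sprung back, with its top at 86 mm. The green recorder's button also reads 86 mm.
- **Green lid:** still looks shut in both pictures; I did not measure its angle.
- **Arm:** it is well clear and touching nothing, with a wrist force reading of about 1 N. That is roughly 1 N off zero along x, which I take to be sensor drift.

One check failed: the side camera's lid measurement gave nothing because the arm blocked its view. The lid angle therefore rests on the scene camera alone.

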